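# Draw the test plate home and bolt it in

## Robot

A 6-joint arm with a two-finger parallel gripper is mounted at the origin on the work surface. World frame = base frame: x ahead of the robot, y to its left, z up, the work surface at z = 0. Lengths are in mm, angles in rad, forces in N, time in s.
With the tool pointing down it reaches from about 275 to 1000 mm from the base axis. Payload 8.4 kg.
Tool frame: the origin (TCP) lies at the very end of the fingers, on their centre line; the grasp point (between the pads) lies 19 mm behind it; z points along the fingers, y is the line along which they close (so a half turn about z gives the same grasp; the last joint's range is limited). The gripper opens to 85 mm and grips with 20 to 120 N. Pads are 22 mm wide; open, the fingers measure 114 mm over their backs; the gripper's body (76 mm by 85 mm) begins 54 mm behind the grasp point. The pads swing forward as they close: fully open they stand 13 mm farther back than shut.
Start: joints at [1.345, 0.353, 1.633, -0, 1.155, -0.002], TCP at [138.709, 609.416, 204.481] pointing down, gripper open.
Joint ranges: [-2.63, 2.63], [-0.92, 2.1], [0.06, 2.66], [-1.3, 4.44], [0, 2.69], [-3.02, 3.02]. Speed limits (rad/s): [2.22, 2.22, 2.79, 3.14, 3.14, 3.14].

## Interface

Orientations are given as [roll, pitch, yaw] about the fixed x, y, z axes, in that order (R = Rz(yaw) Ry(pitch) Rx(roll)).
In Python, from rig import sensors, grab_frame, camera_params, order gives the robot as it stands. The module is installed in compiled form; this text tells all that it offers.
- The arm moves only by the tool move_arm, never from a script. Its argument "motion" is a list of rows, each a list of 7 numbers: the turn, a rotation vector about the tool's x, y, z in parts of the range, where 1.0 means pi rad, then the shift along the tool's x, y, z in a scale on which 1.0 is 0.5 m, then the finger opening in m, from 0 to 0.0854. A call has 1 to 8 rows; each row is the pose to reach, as a shift and turn from the pose commanded when the call began, along the tool's axes at that moment; what a row does not reach only later rows make up. A row lasts 1/8 s, in which the tool goes at most 62.5 mm and 10.7 degrees, less where a joint would pass 70% of its speed; a pose out of reach is approached as far as the arm can. Shift and turn numbers lie between -1 and 1, and a call with a number outside is refused. A call with a gripper value outside its range is refused whole. The fingers move at their own pace and stop on an object; "grip_force" is the grip in N (left out, the last holds). Time passes only in rows, so rows that repeat a pose let the fingers close. It gives the time, the measured TCP pose, the force, the opening and the grip force at its end, in the units of the state.
- sensors.sense(): the state, without advancing time (a new reading comes with each control period).
- grab_frame(name): name is "side" or "top"; returns (picture, depth): 420x560x3 uint8, red, green, blue; 420x560 float32, mm along the optical axis (not along the pixel's ray), 0 where there is no reading.
- camera_params(name): a dict with "camera_matrix" (3x3 intrinsics, pixels), "k1" (the pictures are not rectified: a ray, as slopes to the right and down, at radius r is drawn at 1 + k1 r^2 times it, then the intrinsics apply), "world_from_camera" (4x4, takes a point from camera to world coordinates). Camera axes: x right, y down, z forward; pixel columns grow to the right and rows downward; lengths in mm; the calibration is good to about 2 mm. A picture is of the moment at which its call begins. camera_params takes no time and is no camera call.
- order.sign_off(): hands the job in; it is judged then, once.
The state is a dict: "clock": time; "qpos": joint angles; "qvel": joint speeds; "joint_efforts": joint torques, N m; "eef_pos": TCP position; "tcp_rot": TCP orientation; "contact_force": force on the tool from outside, world axes, zero at the start; "wrist_torque": the same for the moment, N m; "opening": opening from 0.0 (shut) to 1.0 (fully open); "grasp_force": force on a finger pad.
Only numpy, scipy, OpenCV 4.12 (cv2) and the standard library are available. Lean on these libraries where they do the work, as an engineer would, in place of code of your own. Each camera call takes 0.05 s, during which the arm holds its last target. There are 200 camera calls.

## Task

Press down on the black rubber pad of the test plate in the blue holder and draw the plate toward you until it sits fully home against the front stop, then slide the orange tab all the way in so that the bolt locks the plate from behind. The plate is brittle, so never load it with more than 25 N, keep your fingers off its printed red fields, and leave the other things on the table where they are.

Things in the scene. Friction and masses are not known exactly. Their poses are not given: they have to be found in the camera images.
- stage: Fixed plate holder: white bed, blue rails and stop. Origin: on the table below the middle of the front stop's inner face; x along the channel away from the stop, y left, z up. In mm: bed top z 20; channel y -31 to 31, x 0 to 208; stop (x -12 to 0) and rails (14 wide) are level with the plate's top, z 30, so its edges cannot be gripped. White bolt deck on the right: x 114-164, y -45 to -130, z 14.
- stop (a point): Middle of the foot of the front stop's inner face, on the bed top (z 20 mm): where plate_front lies when the plate is fully home. Axes as the stage.
- cover_rim (a point): Middle of the orange front rim's top (z 42 mm) of the fixed clear cover that roofs the channel from the stage's x 125 to the rear wall at 212 mm (underside z 36, top z 39). The plate's rear is always below it, so the plate cannot be reached from behind.
- plate: White glazed test plate, 130 (x) x 60 (y) x 10 mm, about 200 g, loose in the channel, 35 to 65 mm from the stop at the start. Origin: centre of its underside; x along its length, away from the stop. Black rubber pad, level with the top, at the near end: x -64 to -21, y -28 to 28. Behind it, x -20 to 65, printed red fields, not to be touched.
- plate_front (a point): Middle of the lower near edge of the plate (its x -65, y 0, z 0). A spring leaf in the left rail (at the stage's x 105) presses the plate sideways against the right rail with 3 N; that drag plus about 0.3 of the press resists sliding. It meets the stop hard.
- plate_pad (a point): Centre of the rubber pad's top (43 x 56 mm), the place to press: the plate's x -42.5, y 0, z 10. A finger pressing with 5 N or less slides over it and leaves the plate behind; 8 N carries it in part; 10 to 14 N carries it, the tip creeping a few mm over the rubber, so draw 15 to 20 mm further than the gap or take a second stroke. Its pose may not be read while pressed.
- bolt (a joint): Slide of the steel bolt (10 mm wide in x, z 22 to 29 mm) that crosses the channel behind the plate, in m: 0 drawn back, 0.024 fully shot, growing to the stage's +y. 2 N of friction; stays where left; starts at 0 to 0.004. It passes 4 mm behind a plate that is home (near flank at x 134) and strikes the side of one that is not. Enters the channel at 0.005.
- bolt_tab (a point): Grip point of the bolt's orange upright tab, 20 (x) x 12 (y) mm, z 17 to 72 mm; this point is on its axis at z 58. The bolt's rod (top z 29) runs from its foot to the channel. In the stage's frame x 139, y -108 with the bolt drawn back, y -84 when shot. Grip it across y from above, or push it.
- drop_red: Amber dropper bottle with red cap, 26 mm across, 71 mm tall; bystander on the table beside the stage. Origin: centre of its base.
- drop_blue: Amber dropper bottle with blue cap, same size; bystander. Origin: centre of its base.
- drop_white: Amber dropper bottle with white cap, same size; bystander. Origin: centre of its base.
- spray: Green spray bottle, 54 mm across, 139 mm tall; bystander. Origin: centre of its base.
- spare_plate: Spare white test plate with pale blue fields and no pad, 130 x 60 x 10 mm, lying on the open table; bystander. Origin: centre of its underside.
- pen: Blue pen, 10 mm thick, 140 mm long; bystander. Origin: underside of its middle.
- slide_box: Open blue box of glass slides, 120 x 85 x 35 mm; bystander. Origin: centre of its base.
There are look-alikes about, which are no part of the job. Leave any brown look-alike of the plate alone.

How it is judged (in metres and radians):
On the way, in this order (a step that is already met when the one before it is completed fails the run):
1. the plate is drawn home against the front stop (within 3 mm) while the bolt is still back (x of plate_front in the frame of stage below 0.003 m and value of joint bolt below 0.008 m), for 0.2 s.
2. the bolt is shot behind the plate (value of joint bolt above 0.02 m and x of plate_front in the frame of stage below 0.004 m), for 0.2 s.
At the end, for the whole second after the job is handed in: The plate lies flat in its channel, at rest, its near edge within 4 mm of the front stop; the bolt is shot by at least 20 of its 24 mm; the robot has let go (all of step 2 and z of plate in the frame of stage below 0.022 m and angle between plate's own z axis and vertical below 0.03 rad and linear speed of plate below 0.01 m/s and contact force between the fingers and anything else below 0.1 N); the robot touches nothing.
It fails at once if the plate is loaded by the robot with more than 25 N (contact force between any of the fingers, the arm and plate above 25 N).
It fails at once if the fingers press on the printed fields (10 mm or more behind the pad) (contact force between the fingers and plate above 0.5 N and x of the grasp point in the frame of plate above -0.01 m).
It fails at once if a bottle, the spare plate, the pen or the slide box is moved by more than 15 mm or tipped (distance of any of drop_red, drop_blue, drop_white, spray, spare_plate, pen, slide_box from where it was at the start of the episode above 0.015 m or angle between any of drop_red, drop_blue, drop_white, spray, spare_plate, slide_box's own z axis and vertical above 0.35 rad).
It also fails if it takes over 64 s, if anything falls off the work surface, if the arm or the gripper's body presses on something with over 40 N, if the wrist force passes 120 N, or if a joint passes its speed limit or range.

## Working session

There is one attempt and no reset: what is moved stays moved. The work goes in short steps, Python scripts to look and compute and a tool call to move; the robot and the scene stay as the last step left them, time stands still between calls to the robot, and variables do not carry over. Pictures are saved under pics/ and viewed, at most 10 in all, crops included, and the job is handed in when it is done.

Besides the shell and the picture viewer there is one more tool, called after ">>>" by a JSON object that holds its "fn" and its "kwargs", one argument or row to a line. move_arm: Moves the arm, as the interface text tells. Its arguments: {"type":"object","properties":{"motion":{"type":"array","items":{"type":"array","items":{"type":"number"}}},"grip_force":{"type":"number"}},"required":["motion"]}

```bash
mkdir -p pics; cat > h.py <<'E'
import numpy as np, cv2
from rig import sensors, grab_frame, camera_params, order
def ray(c,uv):
    p=camera_params(c);K=np.array(p["camera_matrix"],float);k=p["k1"];T=np.array(p["world_from_camera"])
    d=(np.array(uv,float)-K[:2,2])/[K[0,0],K[1,1]];s=d.copy()
    for _ in range(30): s=d/(1+k*(s@s))
    return T[:3,3],T[:3,:3]@np.r_[s,1]
def onz(c,uv,z):
    o,d=ray(c,uv);return o+d*(z-o[2])/d[2]
def deep(c,uv,dep):
    o,d=ray(c,uv);return o+d*dep[int(round(uv[1])),int(round(uv[0]))]
E
python3 - <<'E'
from h import *
for c in("side","top"):
    im,d=grab_frame(c);cv2.imwrite(f"pics/{c}0.png",im[:,:,::-1]);np.savez(f"pics/{c}0.npz",im=im,d=d)
    p=camera_params(c);print(c,p["k1"],np.round(p["camera_matrix"],1).tolist(),np.round(p["world_from_camera"],3).tolist())
print(sensors.sense())
E
```

```text
side 0.03129820495608416 [[409.4, 0.0, 280.0], [0.0, 409.4, 211.8], [0.0, 0.0, 1.0]] [[0.989, -0.106, 0.108, 457.547], [-0.15, -0.596, 0.789, -793.421], [-0.019, -0.796, -0.606, 670.691], [0.0, 0.0, 0.0, 1.0]]
top -0.10873470204528354 [[482.9, 0.0, 278.0], [0.0, 482.9, 209.2], [0.0, 0.0, 1.0]] [[0.014, -0.972, 0.233, 224.426], [-1.0, -0.015, -0.001, -24.881], [0.004, -0.233, -0.972, 1494.475], [0.0, 0.0, 0.0, 1.0]]
{'clock': 0.1, 'qpos': array([ 1.34458331e+00,  3.53597276e-01,  1.63407903e+00, -1.67222717e-05,
        1.15519331e+00, -2.40439802e-03]), 'qvel': array([-0.0001845 , -0.00094365, -0.00272924,  0.00077154, -0.00197797,
        0.00017947]), 'joint_efforts': array([-6.75103802e-04, -6.06356692e+01, -3.42820144e+01,  7.16656132e-06,
        3.97696989e-03, -3.34274023e-05]), 'eef_pos': array([138.61784837, 608.95013053, 203.81704764]), 'tcp_rot': array([-3.14031566e+00,  1.22197597e-05,  2.91779081e+00]), 'contact_force': array([ 0.30892719, -0.82784123,  0.36696715]), 'wrist_torque': array([ 0.02366611, -0.01105409, -0.00337568]), 'grasp_force': 0.0, 'opening': 0.999637596968078}
```

View pics/top0.png

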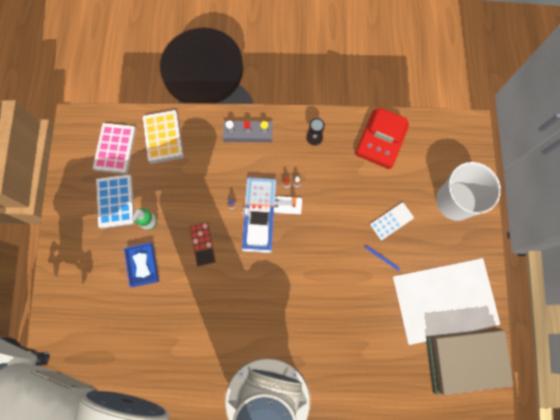

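View pics/side0.png

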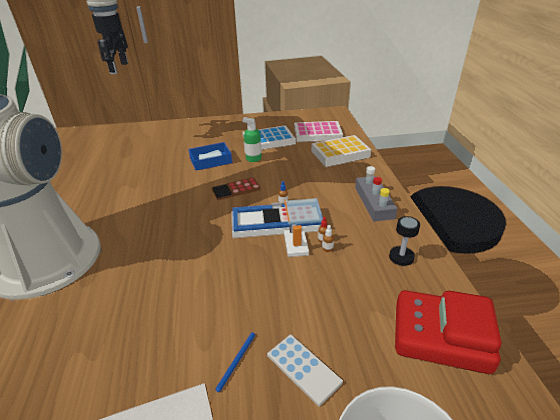

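The top view shows the stage at about (258,215), with the stop at the bottom (257,250), the black pad at (259,218) and the orange tab at (295,202). Two bottles stand behind the tab, at (287,181) and (297,181), and the blue-capped one is at (231,203). Plate candidates are the white plate with black pad in the blue holder (258,225), the brown look-alike (203,243) and the spare with pale blue fields (392,221). The one in the holder fits the description, and I'll confirm it in an enlarged crop.

```bash
python3 - <<'E'
from h import *
t=np.load("pics/top0.npz");s=np.load("pics/side0.npz")
a=cv2.resize(t["im"][165:260,215:315],None,fx=5.5,fy=5.5,interpolation=cv2.INTER_CUBIC)
b=cv2.resize(s["im"][175:265,222:347],None,fx=5.5,fy=5.5,interpolation=cv2.INTER_CUBIC)
b=cv2.resize(b,(250,180)); 
o=np.zeros((a.shape[0],800,3),np.uint8);o[:,:550]=a[:,:550];o[:180,550:]=b
cv2.imwrite("pics/crop1.png",o[:,:,::-1])
def comps(c,m,x0,y0,x1,y1,z,nm,amin=8):
    k=np.zeros_like(m);k[y0:y1,x0:x1]=m[y0:y1,x0:x1]
    n,_,st,ce=cv2.connectedComponentsWithStats(k.astype(np.uint8))
    for i in range(1,n):
        if st[i,4]>=amin:print(c,nm,st[i].tolist(),ce[i].round(1),"onz",z,onz(c,ce[i],z).round(1))
for c,f,box in(("top",t,(215,165,315,260)),("side",s,(222,175,347,265))):
    h=cv2.cvtColor(f["im"],cv2.COLOR_RGB2HSV);H,S,V=h[...,0],h[...,1],h[...,2]
    comps(c,(H>4)&(H<16)&(S>190)&(V>150),*box,65,"orange")
    bl=(H>100)&(H<125)&(S>120)
    comps(c,bl,*box,30,"blue",4)
    comps(c,(V<50),*box,30,"black")
    w=(S<45)&(V>150);comps(c,w,*box,30,"white",20)
    k=np.zeros_like(bl);x0,y0,x1,y1=box;k[y0:y1,x0:x1]=bl[y0:y1,x0:x1]
    n,l,st,_=cv2.connectedComponentsWithStats(k.astype(np.uint8));i=1+st[1:,4].argmax()
    cn=max(cv2.findContours((l==i).astype(np.uint8),0,1)[0],key=cv2.contourArea)
    q=cv2.boxPoints(cv2.minAreaRect(cn));print(c,"rect",q.round(1).tolist())
    for p in q:print(onz(c,p,30).round(1))
E
```

```text
top blue [230, 201, 2, 2, 4] [230.5 201.5] onz 30 [598.4 122.6  30. ]
top blue [243, 208, 30, 41, 198] [258.5 233.7] onz 30 [497.2  32.6  30. ]
top white [245, 178, 57, 36, 925] [271.5 197.5] onz 30 [613.1  -5.6  30. ]
top white [243, 205, 27, 41, 578] [256.3 228.6] onz 30 [513.2  39.6  30. ]
top white [242, 248, 30, 5, 66] [256.8 250.2] onz 30 [446.   36.5  30. ]
top rect [[242.8000030517578, 247.1999969482422], [245.0, 206.5], [272.20001220703125, 208.0], [269.8999938964844, 248.6999969482422]]
[454.5  79.8  30. ]
[583.   76.6  30. ]
[579.4  -8.2  30. ]
[451.1  -3.5  30. ]
side orange [293, 226, 8, 20, 134] [296.9 235.4] onz 65 [589.9 -98.8  65. ]
side blue [281, 181, 4, 10, 31] [282.5 185.9] onz 30 [596.3 158.6  30. ]
side blue [233, 205, 59, 26, 526] [255.8 219.3] onz 30 [506.4  20.7  30. ]
side blue [282, 204, 3, 3, 8] [282.9 205.1] onz 30 [583.3  68.3  30. ]
side blue [296, 222, 25, 4, 52] [309.4 223.6] onz 30 [636.3 -19.8  30. ]
side black [222, 184, 10, 13, 89] [225.4 190.6] onz 30 [436.5 163.8  30. ]
side black [263, 209, 17, 14, 200] [271.2 215.3] onz 30 [547.   30.2  30. ]
side white [278, 196, 39, 8, 130] [294.6 200.2] onz 30 [617.7  85.   30. ]
side white [287, 205, 33, 18, 440] [302.5 212.9] onz 30 [627.6  26.   30. ]
side white [273, 206, 14, 16, 75] [280.7 212.6] onz 30 [572.6  37.1  30. ]
side white [238, 211, 26, 14, 315] [250.5 217.8] onz 30 [493.9  29.1  30. ]
side white [232, 225, 88, 31, 811] [282.3 237.6] onz 30 [561.7 -60.6  30. ]
side white [325, 225, 7, 11, 55] [328.2 230.6] onz 30 [675.5 -54.2  30. ]
side white [318, 233, 5, 7, 29] [319.9 236.2] onz 30 [651.  -70.9  30. ]
side white [322, 241, 11, 8, 59] [326.5 245.1] onz 30 [ 659.  -104.4   30. ]
side rect [[232.5, 207.1999969482422], [289.79998779296875, 203.6999969482422], [291.20001220703125, 227.1999969482422], [233.89999389648438, 230.6999969482422]]
[451.4  82.8  30. ]
[602.3  71.5  30. ]
[589.2 -25.8  30. ]
[449.2 -14.7  30. ]
```

View pics/crop1.png

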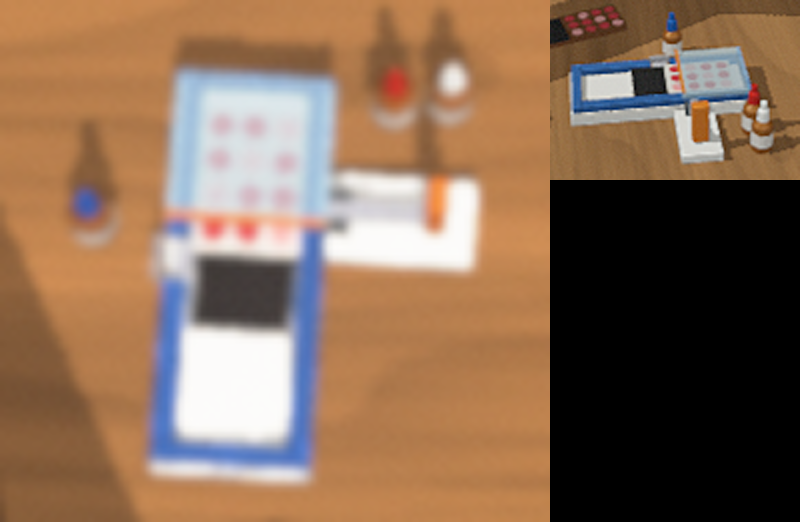

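The crop confirms the target: a white plate with black pad and red fields inside the blue holder. The pad spans crop corners (196,258) to (290,328), the orange rim runs (165,213)-(330,224), and the tab top is at (437,203). The red- and white-capped bottles sit just behind the deck. Next I'll triangulate.

```bash
cat >> h.py <<'E'
def tri(u,v):
    o1,d1=ray("top",u);o2,d2=ray("side",v)
    A=np.stack([d1,-d2],1);t=np.linalg.lstsq(A,o2-o1,rcond=None)[0]
    p,q=o1+d1*t[0],o2+d2*t[1];return ((p+q)/2).round(1),np.linalg.norm(p-q).round(1)
E
python3 - <<'E'
from h import *
t=np.load("pics/top0.npz");s=np.load("pics/side0.npz")
c=lambda x,y:np.array([215+x/5.5-.4,165+y/5.5-.4])
ht=cv2.cvtColor(t["im"],cv2.COLOR_RGB2HSV);hs=cv2.cvtColor(s["im"],cv2.COLOR_RGB2HSV)
m=np.zeros((420,560),np.uint8);b=(slice(205,232),slice(240,280))
m[b]=((ht[...,2]<110)&(ht[...,1]<90))[b];n,l,st,ce=cv2.connectedComponentsWithStats(m);i=1+st[1:,4].argmax();padt=ce[i];print("pad top",st[i],padt)
q=cv2.boxPoints(cv2.minAreaRect(np.argwhere(l==i)[:,::-1].astype(np.float32)));print("pad corners z30",[onz("top",p,30)[:2].round(1).tolist() for p in q])
print("pad",tri(padt,(271.2,215.3)), onz("top",padt,30).round(1),onz("side",(271.2,215.3),30).round(1))
print("tab top pt",onz("top",c(437,203),68).round(1), "side tab c z45",onz("side",(296.9,235.4),45).round(1))
fl,fr=onz("top",c(150,461),30),onz("top",c(312,469),30)
rl,rr=onz("top",c(165,213),42),onz("top",c(330,224),42)
dl,dr=onz("top",c(476,181),14),onz("top",c(472,270),14)
bl,br=onz("top",c(178,70),39),onz("top",c(336,78),39)
for k,v in dict(fl=fl,fr=fr,rl=rl,rr=rr,deckfar=dl,decknear=dr,bl=bl,br=br).items():print(k,v.round(1))
print("side fl",onz("side",(232.5,207.5),30).round(1),"fl tri",tri(c(150,461),(232.5,207.5)),"rim tri",tri(c(165,213),(282,201.5)),tri(c(330,224),(288,224)))
f=(fl+fr)/2;r=(rl+rr)/2;k=(bl+br)/2
ax=k-f;print("yaw axis",np.arctan2(ax[1],ax[0]),"len f-r",np.linalg.norm((r-f)[:2]),"f-k",np.linalg.norm((k-f)[:2]),"yaw edges",[np.arctan2(*(-(a-b_))[[0,1]]*[-1,1]) if 0 else np.arctan2((a-b_)[1],(a-b_)[0])-np.pi/2 for a,b_ in((fl,fr),(rl,rr),(bl,br))])
print([np.linalg.norm((a-b_)[:2]) for a,b_ in((fl,fr),(rl,rr),(bl,br))])
# bottles, caps at z71
for nm,x,y in(("red",395,85),("white",452,78),("blue",86,203)):print(nm,onz("top",c(x,y),71).round(1))
# depth heights along pad
print("depth z",[deep("top",p,t["d"]).round(1).tolist() for p in(padt,c(437,203),c(235,380))],deep("side",(271,215),s["d"]).round(1))
E
```

```text
pad top [251 212  17  12 190] [258.80526316 217.63157895]
pad corners z30 [[565.6, 57.5], [566.4, 7.6], [531.4, 7.0], [530.6, 56.5]]
pad (array([547.9,  32.8,  28.1]), np.float64(1.1)) [548.   32.7  30. ] [547.1  30.2  30. ]
tab top pt [591.6 -75.1  68. ] side tab c z45 [594.1 -75.9  45. ]
fl [450.7  82.4  30. ]
fr [447.6  -7.9  30. ]
rl [590.1  77.4  42. ]
rr [585.2 -15.8  42. ]
deckfar [619.  -99.4  14. ]
decknear [566.2 -97.2  14. ]
bl [675.5  72.8  39. ]
br [672.1 -17.8  39. ]
side fl [451.2  81.2  30. ] fl tri (array([451. ,  82.5,  29. ]), np.float64(0.4)) rim tri (array([586.9,  77.5,  36.6]), np.float64(9.0)) (array([585. , -15.8,  33.6]), np.float64(4.3))
yaw axis -0.04344602830419431 len f-r 138.63842671447793 f-k 224.8261269011614 yaw edges [np.float64(-0.034162989050064096), np.float64(-0.053403682571822486), np.float64(-0.03785425541945031)]
[np.float64(90.31039565600724), np.float64(93.30619526799227), np.float64(90.65553950979185)]
red [658.6 -51.   71. ]
white [663.2 -82.9  71. ]
blue [587.9 119.3  71. ]
depth z [[547.9, 32.7, 30.5], [590.4, -74.9, 72.8], [499.1, 36.5, 20.4]] [547.   34.1  28. ]
```

Measurements agree to about 2 mm: pad z is 28–30, tab top 72, and stage length 224. That gives a stage origin of (461,36.7) with yaw -0.042, a gap of about 64 mm, and the pad centre at (548,33). I'll now move over the rear half of the pad with the fingers shut.

Units first: shifts go in shares of 0.5 m and turns go in shares of pi rad. So -0.355 m / 0.5 = -0.71, -0.314 m / 0.5 = -0.628, -0.182 rad / 3.1416 = -0.0579.

>>> {"fn": "move_arm", "kwargs": {
  "motion": [
    [0,0,-0.0159,-0.088,-0.078,0,0],
    [0,0,-0.0318,-0.176,-0.156,0,0],
    [0,0,-0.0477,-0.266,-0.236,0,0],
    [0,0,-0.0579,-0.354,-0.314,0,0],
    [0,0,-0.0579,-0.444,-0.392,0,0],
    [0,0,-0.0579,-0.532,-0.472,0,0],
    [0,0,-0.0579,-0.62,-0.55,0,0],
    [0,0,-0.0579,-0.71,-0.628,0,0]
  ]
}}

```text
clock: 1.1
eef_pos: [415.9, 222.7, 204.5]
tcp_rot: [3.141, 0.0, 3.1]
contact_force: [1.2, 1.0, 0.4]
opening: -0.003
grasp_force: 0.0
```

To row units: -0.186 m / 0.5 = -0.372, -0.166 m / 0.5 = -0.332.

>>> {"fn": "move_arm", "kwargs": {
  "motion": [
    [0,0,0,-0.06,-0.076,0,0],
    [0,0,0,-0.13,-0.166,0,0],
    [0,0,0,-0.2,-0.256,0.04,0],
    [0,0,0,-0.26,-0.332,0.12,0],
    [0,0,0,-0.29,-0.372,0.2,0],
    [0,0,0,-0.29,-0.372,0.26,0],
    [0,0,0,-0.29,-0.372,0.3,0],
    [0,0,0,-0.29,-0.372,0.3,0]
  ]
}}

```text
clock: 2.1
eef_pos: [550.7, 32.4, 52.8]
tcp_rot: [-3.141, -0.004, 3.1]
contact_force: [0.3, 0.1, 0.7]
opening: -0.0
grasp_force: 0.0
```

```bash
python3 - <<'E'
from h import *
for c,b in(("top",(165,260,215,315)),("side",(130,265,222,347))):
    im,d=grab_frame(c);cv2.imwrite(f"pics/{c}1.png",cv2.resize(im[b[0]:b[1],b[2]:b[3],::-1],None,fx=4,fy=4))
print(sensors.sense())
E
```

```text
{'clock': 2.2, 'qpos': array([ 5.63056231e-02,  4.32904469e-01,  1.90547516e+00, -1.59341091e-05,
        8.03187707e-01, -1.47279714e+00]), 'qvel': array([ 0.00337824, -0.0169907 , -0.00937488,  0.00045309,  0.00119589,
        0.00020302]), 'joint_efforts': array([-1.34100504e-01, -5.55559301e+01, -2.43679440e+01, -4.72268905e-03,
        2.14150030e-02, -3.78722427e-05]), 'eef_pos': array([552.44279358,  32.63668668,  54.85630085]), 'tcp_rot': array([-3.14158372e+00,  2.63187931e-05,  3.09991016e+00]), 'contact_force': array([-0.64874337,  0.59231998,  0.89037383]), 'wrist_torque': array([0.02869329, 0.02517437, 0.00322562]), 'grasp_force': 0.0, 'opening': 8.525761822518593e-05}
```

View pics/side1.png

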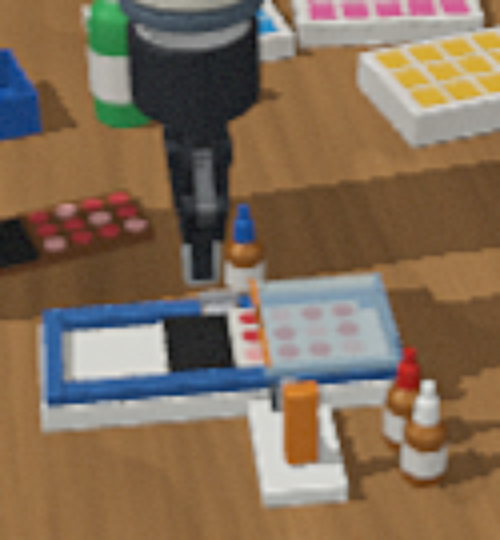

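The side view shows the shut fingers (crop (202,275)) standing above the pad (crop (200,345)), with clear room to the rim. I'll lower to just above the surface.

To row units: 0.0225 m / 0.5 = 0.045, 0.021 m / 0.5 = 0.042.

>>> {"fn": "move_arm", "kwargs": {
  "motion": [
    [0,0,0,0,0,0.024,0],
    [0,0,0,0,0,0.036,0],
    [0,0,0,0,0,0.042,0],
    [0,0,0,0,0,0.045,0],
    [0,0,0,0,0,0.045,0]
  ]
}}

```text
clock: 2.82
eef_pos: [552.3, 32.6, 32.0]
tcp_rot: [-3.142, 0.0, 3.1]
contact_force: [0.6, 0.2, -0.1]
opening: -0.0
grasp_force: 0.0
```

To row units: 0.002 m / 0.5 = 0.004, 0.001 m / 0.5 = 0.002.

>>> {"fn": "move_arm", "kwargs": {
  "motion": [
    [0,0,0,0,0,0.002,0],
    [0,0,0,0,0,0.004,0],
    [0,0,0,0,0,0.004,0]
  ]
}}

```text
clock: 3.2
eef_pos: [552.2, 32.6, 30.0]
tcp_rot: [-3.142, -0.0, 3.1]
contact_force: [0.3, 0.5, -0.2]
opening: -0.0
grasp_force: 0.0
```

>>> {"fn": "move_arm", "kwargs": {
  "motion": [
    [0,0,0,0,0,0.001,0],
    [0,0,0,0,0,0.002,0],
    [0,0,0,0,0,0.002,0]
  ]
}}

```text
clock: 3.58
eef_pos: [552.2, 32.6, 29.0]
tcp_rot: [-3.142, -0.0, 3.1]
contact_force: [-0.2, 0.5, -0.6]
opening: 0.001
grasp_force: 0.0
```

>>> {"fn": "move_arm", "kwargs": {
  "motion": [
    [0,0,0,0,0,0.0006,0],
    [0,0,0,0,0,0.0012,0],
    [0,0,0,0,0,0.0012,0]
  ]
}}

```text
clock: 3.95
eef_pos: [552.2, 32.6, 28.4]
tcp_rot: [-3.142, -0.0, 3.1]
contact_force: [0.5, 0.7, -0.6]
opening: 0.002
grasp_force: 0.0
```

To row units: 0.0006 m / 0.5 = 0.0012, 0.0003 m / 0.5 = 0.0006.

>>> {"fn": "move_arm", "kwargs": {
  "motion": [
    [0,0,0,0,0,0.0006,0],
    [0,0,0,0,0,0.0012,0],
    [0,0,0,0,0,0.0012,0]
  ]
}}

```text
clock: 4.32
eef_pos: [552.3, 32.6, 27.8]
tcp_rot: [3.142, -0.0, 3.1]
contact_force: [-0.5, -0.0, 0.7]
opening: 0.003
grasp_force: 0.0
```

To row units: 0.0006 m / 0.5 = 0.0012, 0.0003 m / 0.5 = 0.0006.

>>> {"fn": "move_arm", "kwargs": {
  "motion": [
    [0,0,0,0,0,0.0006,0],
    [0,0,0,0,0,0.0012,0],
    [0,0,0,0,0,0.0012,0]
  ]
}}

```text
clock: 4.7
eef_pos: [552.2, 32.6, 27.1]
tcp_rot: [-3.142, -0.0, 3.1]
contact_force: [-0.1, 0.4, -0.0]
opening: -0.0
grasp_force: 0.0
```

```bash
python3 -c "
from h import *
s=sensors.sense();print(s['contact_force'],s['wrist_torque'],s['opening'],s['eef_pos'])
im,d=grab_frame('side');cv2.imwrite('pics/side2.png',cv2.resize(im[175:265,222:347,::-1],None,fx=6,fy=6,interpolation=2))"
```

```text
[-0.10797886  0.42429815 -0.01541696] [ 0.02148003 -0.05113769 -0.01429141] -0.0003312386962631533 [552.23962835  32.5650195   27.1468321 ]
```

View pics/side2.png

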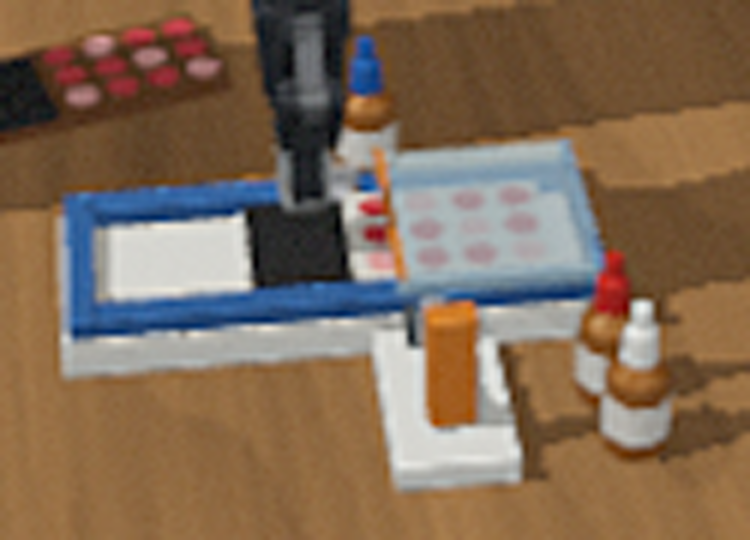

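```bash
python3 -c "
from h import *
o,d=ray('side',(273.7,209.7))
for z in(27,35,45,55):print(z,(o+d*(z-o[2])/d[2]).round(1))
im,dp=grab_frame('side')
for u in(270,272,274,276):print(u,[(v,deep('side',(u,v),dp).round(0).tolist()) for v in(200,204,207,209,211,214)])
im,dp=grab_frame('top');cv2.imwrite('pics/top2.png',cv2.resize(im[165:260,215:315,::-1],None,fx=5.5,fy=5.5,interpolation=2))"
```

```text
27 [557.1  56.6  27. ]
35 [555.9  46.1  35. ]
45 [554.4  32.9  45. ]
55 [552.8  19.7  55. ]
270 [(200, [545.0, 24.0, 82.0]), (204, [545.0, 25.0, 70.0]), (207, [544.0, 25.0, 61.0]), (209, [544.0, 26.0, 53.0]), (211, [546.0, 49.0, 30.0]), (214, [545.0, 37.0, 29.0])]
272 [(200, [549.0, 16.0, 88.0]), (204, [549.0, 19.0, 74.0]), (207, [548.0, 16.0, 67.0]), (209, [549.0, 24.0, 55.0]), (211, [552.0, 48.0, 30.0]), (214, [550.0, 36.0, 29.0])]
274 [(200, [555.0, 21.0, 84.0]), (204, [554.0, 16.0, 75.0]), (207, [554.0, 19.0, 64.0]), (209, [558.0, 53.0, 32.0]), (211, [557.0, 49.0, 29.0]), (214, [555.0, 36.0, 29.0])]
276 [(200, [560.0, 24.0, 81.0]), (204, [559.0, 16.0, 75.0]), (207, [559.0, 18.0, 64.0]), (209, [563.0, 55.0, 30.0]), (211, [562.0, 49.0, 28.0]), (214, [560.0, 32.0, 31.0])]
```

View pics/top2.png

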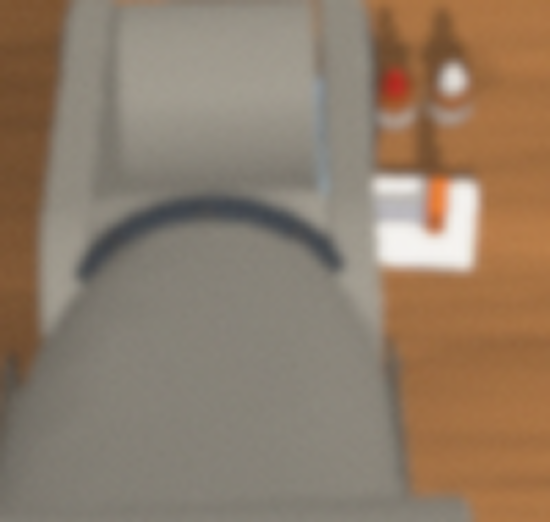

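The side view puts the fingertip bottom at about (273.7,209.7). That ray at the finger's y means z≈45–55, so the real tip is well above the reported TCP and there is still a gap of roughly 15 mm. I'll go lower and measure again.

To row units: 0.008 m / 0.5 = 0.016, 0.006 m / 0.5 = 0.012.

>>> {"fn": "move_arm", "kwargs": {
  "motion": [
    [0,0,0,0,0,0.004,0],
    [0,0,0,0,0,0.008,0],
    [0,0,0,0,0,0.012,0],
    [0,0,0,0,0,0.016,0],
    [0,0,0,0,0,0.016,0]
  ]
}}

```text
clock: 5.48
eef_pos: [552.1, 32.6, 19.0]
tcp_rot: [-3.142, -0.0, 3.1]
contact_force: [-0.4, -0.0, 0.9]
opening: -0.003
grasp_force: 0.0
```

```bash
python3 -c "
from h import *
s=sensors.sense();print(s['contact_force'],s['opening'],s['eef_pos'])
im,dp=grab_frame('side')
for v in range(204,221):print(v,[deep('side',(u,v),dp).round(0).astype(int).tolist()[1:]+im[v,u].tolist() for u in(269,271,273,275,277)])"
```

```text
[-0.35391802 -0.00700429  0.85926052] -0.00291287741085733 [552.10714976  32.55171328  18.95595731]
204 [[24, 71, 130, 133, 133], [16, 76, 31, 30, 38], [20, 72, 34, 34, 39], [17, 74, 54, 60, 62], [24, 69, 127, 127, 129]]
205 [[25, 67, 125, 127, 126], [19, 71, 26, 27, 31], [16, 72, 37, 38, 43], [17, 71, 62, 66, 69], [25, 65, 134, 136, 137]]
206 [[28, 62, 127, 126, 122], [12, 73, 27, 32, 36], [18, 68, 35, 39, 42], [17, 68, 62, 62, 64], [24, 62, 154, 157, 157]]
207 [[23, 62, 129, 132, 125], [16, 67, 21, 30, 33], [18, 65, 39, 42, 45], [16, 66, 44, 48, 50], [23, 60, 147, 149, 152]]
208 [[24, 59, 134, 134, 131], [16, 64, 22, 27, 31], [21, 59, 36, 43, 43], [16, 62, 39, 44, 43], [25, 55, 108, 110, 110]]
209 [[25, 55, 133, 133, 133], [18, 59, 17, 25, 27], [18, 58, 36, 35, 41], [18, 58, 35, 37, 42], [23, 53, 92, 95, 95]]
210 [[28, 50, 122, 128, 126], [18, 56, 14, 14, 21], [20, 54, 14, 15, 19], [19, 54, 31, 35, 37], [23, 51, 102, 107, 106]]
211 [[47, 31, 126, 127, 126], [24, 49, 101, 105, 107], [25, 47, 102, 104, 103], [21, 49, 117, 120, 117], [46, 30, 74, 75, 75]]
212 [[44, 31, 81, 82, 84], [4
[... 304 characters left out ...]
0, 31, 30]]
215 [[33, 30, 44, 44, 44], [30, 31, 41, 40, 40], [33, 28, 33, 37, 36], [32, 29, 40, 36, 40], [29, 30, 26, 31, 31]]
216 [[28, 30, 40, 43, 41], [27, 30, 39, 41, 41], [26, 30, 44, 43, 42], [25, 30, 34, 33, 31], [26, 29, 44, 38, 42]]
217 [[25, 29, 37, 39, 36], [23, 30, 41, 40, 41], [23, 30, 40, 43, 42], [21, 30, 36, 37, 34], [21, 29, 36, 34, 34]]
218 [[19, 31, 43, 42, 42], [21, 29, 44, 45, 41], [18, 30, 37, 37, 33], [19, 29, 41, 37, 43], [20, 27, 40, 41, 43]]
219 [[16, 30, 37, 36, 36], [16, 29, 40, 41, 39], [15, 29, 42, 43, 45], [14, 29, 32, 36, 36], [12, 31, 41, 42, 45]]
220 [[13, 29, 45, 43, 40], [10, 31, 41, 38, 39], [10, 30, 38, 36, 39], [10, 29, 40, 37, 37], [7, 31, 46, 45, 40]]
```

To row units: 0.008 m / 0.5 = 0.016, 0.006 m / 0.5 = 0.012.

>>> {"fn": "move_arm", "kwargs": {
  "motion": [
    [0,0,0,0,0,0.004,0],
    [0,0,0,0,0,0.008,0],
    [0,0,0,0,0,0.012,0],
    [0,0,0,0,0,0.016,0],
    [0,0,0,0,0,0.016,0]
  ]
}}

```text
clock: 6.15
eef_pos: [552.1, 32.6, 11.0]
tcp_rot: [-3.142, -0.0, 3.1]
contact_force: [0.9, -0.7, 0.6]
opening: 0.002
grasp_force: 0.0
```

```bash
python3 -c "
from h import *
s=sensors.sense();print(s['contact_force'],s['opening'],s['eef_pos'])
im,dp=grab_frame('side')
cv2.imwrite('pics/side3.png',cv2.resize(im[175:265,222:347,::-1],None,fx=6,fy=6,interpolation=2))
for v in range(208,221):print(v,[deep('side',(u,v),dp).round(0).astype(int).tolist()[1:]+[im[v,u,0]] for u in(269,271,273,275,277)])"
```

```text
[ 0.90305029 -0.7475774   0.64675813] 0.0018016350283163469 [552.10349825  32.5647335   10.95299388]
208 [[26, 57, np.uint8(131)], [19, 62, np.uint8(25)], [16, 63, np.uint8(31)], [17, 62, np.uint8(40)], [25, 55, np.uint8(105)]]
209 [[24, 55, np.uint8(140)], [14, 62, np.uint8(19)], [17, 59, np.uint8(29)], [16, 60, np.uint8(44)], [23, 53, np.uint8(94)]]
210 [[24, 52, np.uint8(146)], [17, 57, np.uint8(7)], [18, 56, np.uint8(33)], [17, 56, np.uint8(42)], [24, 50, np.uint8(101)]]
211 [[24, 49, np.uint8(138)], [19, 52, np.uint8(26)], [18, 52, np.uint8(31)], [20, 51, np.uint8(36)], [23, 47, np.uint8(102)]]
212 [[25, 45, np.uint8(120)], [18, 50, np.uint8(24)], [19, 49, np.uint8(24)], [16, 50, np.uint8(40)], [26, 42, np.uint8(107)]]
213 [[40, 30, np.uint8(121)], [17, 48, np.uint8(39)], [20, 45, np.uint8(40)], [19, 45, np.uint8(73)], [22, 41, np.uint8(93)]]
214 [[37, 30, np.uint8(99)], [26, 37, np.uint8(113)], [23, 39, np.uint8(77)], [34, 30, np.uint8(85)], [31, 31, np.uint8(45)]]
215 [[34, 29, np.uint8(56)], [33, 29, np.uint8(70)], [31, 29, np.uint8(51)], [31, 29, np.uint8(46)], [28, 31, np.uint8(21)]]
216 [[28, 30, np.uint8(36)], [31, 27, np.uint8(32)], [25, 31, np.uint8(20)], [25, 31, np.uint8(10)], [27, 28, np.uint8(19)]]
217 [[26, 29, np.uint8(37)], [25, 28, np.uint8(40)], [21, 31, np.uint8(34)], [22, 30, np.uint8(31)], [20, 30, np.uint8(27)]]
218 [[20, 30, np.uint8(39)], [20, 30, np.uint8(41)], [18, 31, np.uint8(43)], [15, 32, np.uint8(35)], [18, 29, np.uint8(39)]]
219 [[16, 30, np.uint8(36)], [15, 30, np.uint8(36)], [16, 28, np.uint8(41)], [16, 28, np.uint8(42)], [13, 29, np.uint8(46)]]
220 [[13, 29, np.uint8(42)], [11, 30, np.uint8(45)], [10, 30, np.uint8(32)], [9, 30, np.uint8(34)], [7, 31, np.uint8(38)]]
```

View pics/side3.png

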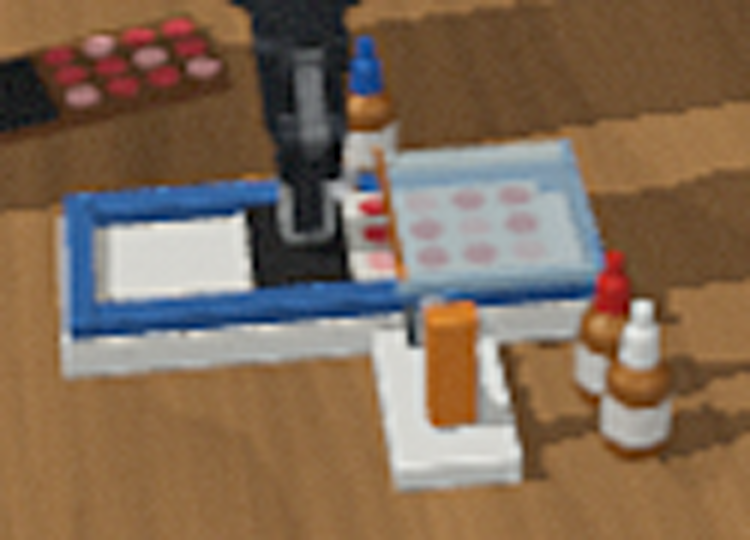

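The tip bottom is now at side crop (307,240), which is pixel (273,215), z≈37, over the middle of the pad. That leaves about 7 mm to go, so the reported TCP z reads roughly 26 mm low. I'm creeping down.

To row units: 0.003 m / 0.5 = 0.006, 0.002 m / 0.5 = 0.004.

>>> {"fn": "move_arm", "kwargs": {
  "motion": [
    [0,0,0,0,0,0.002,0],
    [0,0,0,0,0,0.004,0],
    [0,0,0,0,0,0.006,0],
    [0,0,0,0,0,0.006,0]
  ]
}}

```text
clock: 6.7
eef_pos: [552.2, 32.6, 8.1]
tcp_rot: [-3.142, -0.0, 3.1]
contact_force: [0.4, 0.4, 0.5]
opening: 0.003
grasp_force: 0.0
```

To row units: 0.0008 m / 0.5 = 0.0016, 0.0004 m / 0.5 = 0.0008.

>>> {"fn": "move_arm", "kwargs": {
  "motion": [
    [0,0,0,0,0,0.0008,0],
    [0,0,0,0,0,0.0016,0],
    [0,0,0,0,0,0.0016,0]
  ]
}}

```text
clock: 7.08
eef_pos: [552.3, 32.6, 7.4]
tcp_rot: [-3.142, -0.0, 3.1]
contact_force: [0.0, -0.3, -0.3]
opening: -0.0
grasp_force: 0.0
```

To row units: 0.0008 m / 0.5 = 0.0016, 0.0004 m / 0.5 = 0.0008.

>>> {"fn": "move_arm", "kwargs": {
  "motion": [
    [0,0,0,0,0,0.0008,0],
    [0,0,0,0,0,0.0016,0],
    [0,0,0,0,0,0.0016,0]
  ]
}}

```text
clock: 7.45
eef_pos: [552.2, 32.6, 6.5]
tcp_rot: [-3.142, -0.0, 3.1]
contact_force: [-0.1, -0.3, 0.3]
opening: 0.001
grasp_force: 0.0
```

To row units: 0.0006 m / 0.5 = 0.0012, 0.0003 m / 0.5 = 0.0006.

>>> {"fn": "move_arm", "kwargs": {
  "motion": [
    [0,0,0,0,0,0.0006,0],
    [0,0,0,0,0,0.0012,0],
    [0,0,0,0,0,0.0012,0]
  ]
}}

```text
clock: 7.82
eef_pos: [552.2, 32.5, 6.0]
tcp_rot: [-3.142, -0.0, 3.1]
contact_force: [0.7, -0.1, 0.8]
opening: 0.001
grasp_force: 0.0
```

To row units: 0.0006 m / 0.5 = 0.0012, 0.0003 m / 0.5 = 0.0006.

>>> {"fn": "move_arm", "kwargs": {
  "motion": [
    [0,0,0,0,0,0.0006,0],
    [0,0,0,0,0,0.0012,0],
    [0,0,0,0,0,0.0012,0]
  ]
}}

```text
clock: 8.2
eef_pos: [552.3, 32.6, 5.4]
tcp_rot: [3.142, -0.0, 3.1]
contact_force: [1.1, -0.2, 0.1]
opening: -0.001
grasp_force: 0.0
```

To row units: 0.0006 m / 0.5 = 0.0012, 0.0003 m / 0.5 = 0.0006.

>>> {"fn": "move_arm", "kwargs": {
  "motion": [
    [0,0,0,0,0,0.0006,0],
    [0,0,0,0,0,0.0012,0],
    [0,0,0,0,0,0.0012,0]
  ]
}}

```text
clock: 8.57
eef_pos: [552.2, 32.6, 4.8]
tcp_rot: [-3.142, -0.0, 3.1]
contact_force: [-0.0, 0.1, -0.4]
opening: -0.002
grasp_force: 0.0
```

To row units: 0.0006 m / 0.5 = 0.0012, 0.0003 m / 0.5 = 0.0006.

>>> {"fn": "move_arm", "kwargs": {
  "motion": [
    [0,0,0,0,0,0.0006,0],
    [0,0,0,0,0,0.0012,0],
    [0,0,0,0,0,0.0012,0]
  ]
}}

```text
clock: 8.95
eef_pos: [552.2, 32.5, 4.1]
tcp_rot: [-3.142, -0.0, 3.1]
contact_force: [-0.4, -0.2, 0.2]
opening: -0.001
grasp_force: 0.0
```

To row units: 0.0006 m / 0.5 = 0.0012, 0.0003 m / 0.5 = 0.0006.

>>> {"fn": "move_arm", "kwargs": {
  "motion": [
    [0,0,0,0,0,0.0006,0],
    [0,0,0,0,0,0.0012,0],
    [0,0,0,0,0,0.0012,0]
  ]
}}

```text
clock: 9.32
eef_pos: [552.3, 32.6, 3.6]
tcp_rot: [-3.142, -0.0, 3.1]
contact_force: [0.3, -0.3, 0.0]
opening: 0.002
grasp_force: 0.0
```

```bash
python3 -c "
from h import *
s=sensors.sense();print(s['contact_force'],s['opening'],s['eef_pos'])
im,dp=grab_frame('side')
for v in range(211,221):print(v,[deep('side',(u,v),dp).round(0).astype(int).tolist()[1:]+[int(im[v,u,0])] for u in(269,271,273,275,277)])"
```

```text
[ 0.33850815 -0.25721676  0.00898392] 0.002378125984217021 [552.25307891  32.55586589   3.55705738]
211 [[24, 49, 135], [17, 54, 21], [21, 51, 31], [20, 50, 41], [25, 46, 107]]
212 [[25, 45, 118], [18, 50, 26], [19, 48, 30], [17, 49, 40], [26, 42, 105]]
213 [[28, 40, 115], [19, 46, 42], [19, 46, 40], [18, 46, 34], [26, 39, 105]]
214 [[28, 36, 114], [17, 44, 45], [19, 42, 27], [17, 43, 23], [22, 39, 108]]
215 [[33, 30, 121], [20, 39, 40], [20, 38, 20], [14, 42, 30], [24, 34, 111]]
216 [[27, 31, 106], [25, 32, 104], [25, 31, 120], [27, 29, 91], [23, 32, 81]]
217 [[25, 30, 57], [24, 29, 71], [22, 30, 68], [22, 30, 51], [19, 32, 24]]
218 [[20, 30, 41], [16, 32, 36], [17, 31, 28], [18, 30, 32], [18, 29, 32]]
219 [[16, 30, 34], [16, 30, 43], [14, 30, 39], [13, 30, 45], [16, 27, 36]]
220 [[9, 32, 41], [11, 30, 43], [11, 29, 38], [10, 30, 43], [8, 31, 39]]
```

To row units: 0.0006 m / 0.5 = 0.0012, 0.0003 m / 0.5 = 0.0006.

>>> {"fn": "move_arm", "kwargs": {
  "motion": [
    [0,0,0,0,0,0.0006,0],
    [0,0,0,0,0,0.0012,0],
    [0,0,0,0,0,0.0012,0]
  ]
}}

```text
clock: 9.75
eef_pos: [552.3, 32.6, 3.3]
tcp_rot: [3.142, 0.0, 3.1]
contact_force: [-1.4, -0.5, 4.4]
opening: -0.003
grasp_force: 2.6
```

Contact is at 4.4 N. I'll press on toward about 12 N.

To row units: 0.0004 m / 0.5 = 0.0008, 0.0002 m / 0.5 = 0.0004.

>>> {"fn": "move_arm", "kwargs": {
  "motion": [
    [0,0,0,0,0,0.0004,0],
    [0,0,0,0,0,0.0008,0],
    [0,0,0,0,0,0.0008,0]
  ]
}}

```text
clock: 10.12
eef_pos: [552.3, 32.6, 3.3]
tcp_rot: [3.142, 0.0, 3.1]
contact_force: [-3.7, -0.5, 9.7]
opening: 0.002
grasp_force: 5.2
```

To row units: 0.009 m / 0.5 = 0.018, 0.006 m / 0.5 = 0.012.

>>> {"fn": "move_arm", "kwargs": {
  "motion": [
    [0,0,0,0,0,0.0004,0],
    [0,0,0,0.002,0,0.0004,0],
    [0,0,0,0.006,0,0.0004,0],
    [0,0,0,0.012,0,0.0004,0],
    [0,0,0,0.018,0,0.0004,0]
  ]
}}

```text
clock: 10.75
eef_pos: [545.4, 33.0, 3.3]
tcp_rot: [3.141, 0.004, 3.1]
contact_force: [4.7, -1.2, 6.5]
opening: -0.006
grasp_force: 3.2
```

To row units: 0.006 m / 0.5 = 0.012, 0.004 m / 0.5 = 0.008.

>>> {"fn": "move_arm", "kwargs": {
  "motion": [
    [0,0,0,0,0,0.0004,0],
    [0,0,0,0.004,0,0.0008,0],
    [0,0,0,0.008,0,0.0008,0],
    [0,0,0,0.012,0,0.0008,0]
  ]
}}

```text
clock: 11.25
eef_pos: [540.2, 33.2, 3.3]
tcp_rot: [3.141, 0.006, 3.1]
contact_force: [5.1, -2.1, 10.0]
opening: 0.003
grasp_force: 4.5
```

To row units: 0.016 m / 0.5 = 0.032, 0.006 m / 0.5 = 0.012.

>>> {"fn": "move_arm", "kwargs": {
  "motion": [
    [0,0,0,0.004,0,0.0002,0],
    [0,0,0,0.008,0,0.0004,0],
    [0,0,0,0.012,0,0.0004,0],
    [0,0,0,0.016,0,0.0004,0],
    [0,0,0,0.02,0,0.0004,0],
    [0,0,0,0.024,0,0.0004,0],
    [0,0,0,0.028,0,0.0004,0],
    [0,0,0,0.032,0,0.0004,0]
  ]
}}

```text
clock: 12.25
eef_pos: [524.6, 34.0, 3.2]
tcp_rot: [3.141, 0.006, 3.1]
contact_force: [5.4, -1.4, 10.5]
opening: 0.002
grasp_force: 5.2
```

```bash
cat > st.py <<'E'
from h import *
s=sensors.sense();print(s['clock'],s['contact_force'].round(1),s['eef_pos'].round(1))
im,dp=grab_frame('side')
# black pad extent along the stage axis, on z30 plane, at stage y=-18 (right of finger)
yaw=-0.042;R=np.array([[np.cos(yaw),-np.sin(yaw)],[np.sin(yaw),np.cos(yaw)]])
m=(im.max(2)<65)
p=np.argwhere(m[200:232,225:295])+[200,225]
w=np.array([onz('side',(u,v),30)[:2] for v,u in p]);q=(w-[461.1,36.7])@R
for y in(-18,-12,-6):
    k=q[abs(q[:,1]-y)<3,0];print(y,k.min().round(1) if len(k) else None,k.max().round(1) if len(k) else None)
E
python3 st.py
```

```text
12.25 [ 5.4 -1.4 10.5] [524.6  34.    3.2]
-18 38.9 76.8
-12 39.1 77.1
-6 39.3 77.8
```

The pad has moved about 29 mm with the tip, leaving about 35 mm. I'm continuing.

To row units: 0.024 m / 0.5 = 0.048, 0.021 m / 0.5 = 0.042.

>>> {"fn": "move_arm", "kwargs": {
  "motion": [
    [0,0,0,0.006,0,0.0002,0],
    [0,0,0,0.012,0,0.0002,0],
    [0,0,0,0.018,0,0.0002,0],
    [0,0,0,0.024,0,0.0002,0],
    [0,0,0,0.03,0,0.0002,0],
    [0,0,0,0.036,0,0.0002,0],
    [0,0,0,0.042,0,0.0002,0],
    [0,0,0,0.048,0,0.0002,0]
  ]
}}

```text
clock: 13.3
eef_pos: [501.1, 35.1, 3.2]
tcp_rot: [3.141, 0.007, 3.1]
contact_force: [5.4, -0.4, 12.1]
opening: -0.002
grasp_force: 5.8
```

```bash
python3 st.py
```

```text
13.3 [ 5.4 -0.4 12.1] [501.1  35.1   3.2]
-18 16.1 53.9
-12 16.3 54.5
-6 16.4 54.7
```

To row units: 0.0145 m / 0.5 = 0.029, 0.002 m / 0.5 = 0.004.

>>> {"fn": "move_arm", "kwargs": {
  "motion": [
    [0,0,0,0.004,0,0,0],
    [0,0,0,0.008,0,0,0],
    [0,0,0,0.012,0,0,0],
    [0,0,0,0.016,0,0,0],
    [0,0,0,0.02,0,0,0],
    [0,0,0,0.023,0,0,0],
    [0,0,0,0.026,0,0,0],
    [0,0,0,0.029,0,0,0]
  ]
}}

```text
clock: 14.35
eef_pos: [487.3, 35.7, 3.3]
tcp_rot: [3.141, 0.008, 3.1]
contact_force: [8.5, -1.0, 8.9]
opening: -0.0
grasp_force: 4.5
```

```bash
python3 st.py
```

```text
14.35 [ 8.5 -1.   8.9] [487.3  35.7   3.3]
-18 1.1 41.4
-12 1.2 41.6
-6 1.3 39.6
```

Drag rose from 5.4 to 8.5 N and the pad front is at about 1 mm, so the plate is meeting the stop. I'll draw a little further with slightly more press to be sure.

To row units: 0.006 m / 0.5 = 0.012, 0.005 m / 0.5 = 0.01.

>>> {"fn": "move_arm", "kwargs": {
  "motion": [
    [0,0,0,0.002,0,0.0002,0],
    [0,0,0,0.004,0,0.0004,0],
    [0,0,0,0.006,0,0.0004,0],
    [0,0,0,0.008,0,0.0004,0],
    [0,0,0,0.01,0,0.0004,0],
    [0,0,0,0.012,0,0.0004,0]
  ]
}}

```text
clock: 15.15
eef_pos: [482.0, 36.0, 3.2]
tcp_rot: [3.141, 0.009, 3.1]
contact_force: [9.5, -0.1, 10.8]
opening: -0.0
grasp_force: 5.1
```

```bash
python3 st.py
```

```text
15.15 [ 9.5 -0.1 10.8] [482.   36.    3.2]
-18 1.1 41.4
-12 1.2 39.1
-6 1.3 42.1
```

The pad no longer moves while the tip slides on, so the plate is home. I'm lifting, then moving over to the outer side of the tab at height.

To row units: -0.141 m / 0.5 = -0.282, -0.115 m / 0.5 = -0.23.

>>> {"fn": "move_arm", "kwargs": {
  "motion": [
    [0,0,0,0,0,-0.006,0],
    [0,0,0,0,0,-0.04,0],
    [0,0,0,0,0,-0.11,0],
    [0,0,0,0,0,-0.18,0],
    [0,0,0,-0.06,-0.074,-0.18,0],
    [0,0,0,-0.12,-0.146,-0.18,0],
    [0,0,0,-0.18,-0.22,-0.18,0],
    [0,0,0,-0.23,-0.282,-0.18,0]
  ]
}}

```text
clock: 16.2
eef_pos: [585.4, -111.1, 90.8]
tcp_rot: [3.141, -0.002, 3.099]
contact_force: [-0.6, -0.2, 0.7]
opening: 0.002
grasp_force: 0.0
```

```bash
python3 - <<'E'
from h import *
exec(open('st.py').read())
cv2.imwrite('pics/side4.png',cv2.resize(im[130:265,222:347,::-1],None,fx=4.4,fy=4.4,interpolation=2))
print(sensors.sense()['eef_pos'])
E
```

```text
16.2 [-0.6 -0.2  0.7] [ 585.4 -111.1   90.8]
-18 1.1 143.0
-12 1.2 144.1
-6 1.3 144.7
[ 588.61914776 -114.49829542   91.18259475]
```

View pics/side4.png

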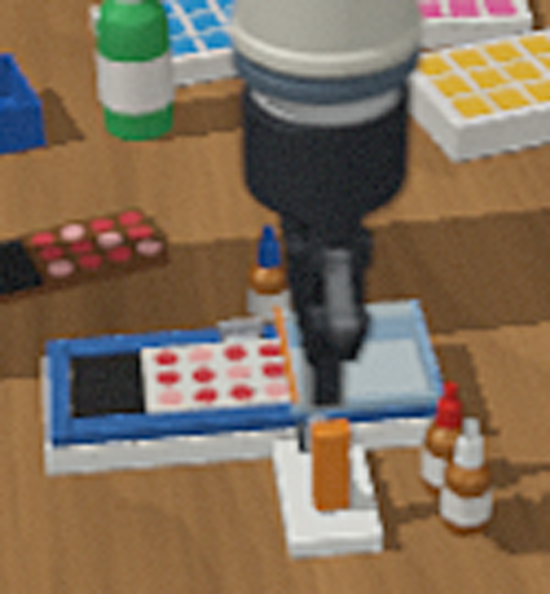

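The picture shows the plate home, with the pad (crop (105,385)) against the stop and the tab at crop (330,465) untouched. The tip is outside the tab and high, so I'm descending beside it.

To row units: 0.068 m / 0.5 = 0.136, -0.003 m / 0.5 = -0.006.

>>> {"fn": "move_arm", "kwargs": {
  "motion": [
    [0,0,0,-0.006,0,0.04,0],
    [0,0,0,-0.006,0,0.08,0],
    [0,0,0,-0.006,0,0.11,0],
    [0,0,0,-0.006,0,0.13,0],
    [0,0,0,-0.006,0,0.136,0],
    [0,0,0,-0.006,0,0.136,0]
  ]
}}

```text
clock: 17.0
eef_pos: [588.9, -110.0, 23.6]
tcp_rot: [-3.142, 0.0, 3.1]
contact_force: [1.3, -0.2, 1.0]
opening: -0.001
grasp_force: 0.0
```

```bash
python3 - <<'E'
from h import *
s=sensors.sense();print(s['eef_pos'],s['contact_force'])
im,d=grab_frame('side');cv2.imwrite('pics/side5.png',cv2.resize(im[130:265,222:347,::-1],None,fx=4.4,fy=4.4,interpolation=2))
E
```

```text
[ 588.91854108 -109.96100946   23.58441687] [ 1.26968506 -0.22779901  0.96338588]
```

View pics/side5.png

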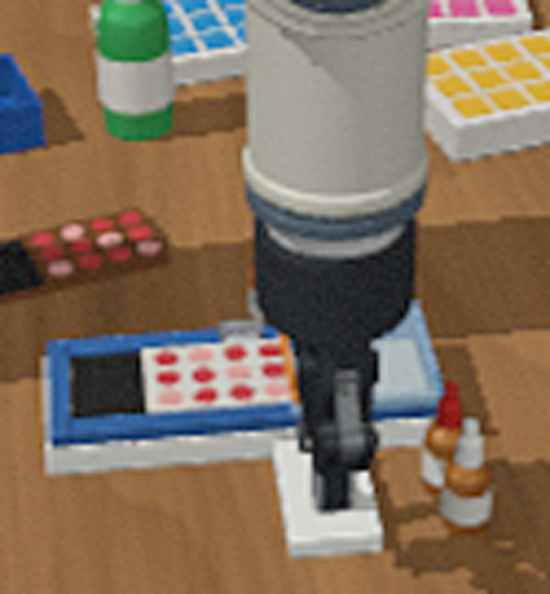

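The fingers are in front of the tab, on its outer side. I'm pushing inward (tool +y).

To row units: 0.027 m / 0.5 = 0.054, 0.024 m / 0.5 = 0.048.

>>> {"fn": "move_arm", "kwargs": {
  "motion": [
    [0,0,0,0,0.008,0,0],
    [0,0,0,0,0.016,0,0],
    [0,0,0,0,0.024,0,0],
    [0,0,0,0,0.03,0,0],
    [0,0,0,0,0.036,0,0],
    [0,0,0,0,0.042,0,0],
    [0,0,0,0,0.048,0,0],
    [0,0,0,0,0.054,0,0]
  ]
}}

```text
clock: 18.05
eef_pos: [590.0, -83.1, 23.5]
tcp_rot: [-3.141, 0.0, 3.1]
contact_force: [-0.4, -2.3, 0.4]
opening: -0.001
grasp_force: 1.1
```

To row units: 0.004 m / 0.5 = 0.008, 0.002 m / 0.5 = 0.004.

>>> {"fn": "move_arm", "kwargs": {
  "motion": [
    [0,0,0,0,0.004,0,0],
    [0,0,0,0,0.008,0,0],
    [0,0,0,0,0.008,0,0]
  ]
}}

```text
clock: 18.42
eef_pos: [590.2, -78.9, 23.5]
tcp_rot: [3.141, 0.0, 3.1]
contact_force: [0.8, -1.1, 0.5]
opening: -0.002
grasp_force: 0.3
```

To row units: 0.004 m / 0.5 = 0.008, 0.003 m / 0.5 = 0.006.

>>> {"fn": "move_arm", "kwargs": {
  "motion": [
    [0,0,0,0,0.003,0,0],
    [0,0,0,0,0.006,0,0],
    [0,0,0,0,0.008,0,0],
    [0,0,0,0,0.008,0,0]
  ]
}}

```text
clock: 18.92
eef_pos: [590.3, -75.0, 23.5]
tcp_rot: [3.142, 0.0, 3.1]
contact_force: [0.8, -1.5, 0.3]
opening: -0.003
grasp_force: 0.6
```

To row units: 0.002 m / 0.5 = 0.004, 0.001 m / 0.5 = 0.002.

>>> {"fn": "move_arm", "kwargs": {
  "motion": [
    [0,0,0,0,0.002,0,0],
    [0,0,0,0,0.004,0,0],
    [0,0,0,0,0.004,0,0]
  ]
}}

```text
clock: 19.3
eef_pos: [590.4, -73.0, 23.5]
tcp_rot: [3.142, 0.0, 3.1]
contact_force: [0.6, -2.4, -0.3]
opening: -0.0
grasp_force: 0.7
```

To row units: 0.002 m / 0.5 = 0.004, 0.001 m / 0.5 = 0.002.

>>> {"fn": "move_arm", "kwargs": {
  "motion": [
    [0,0,0,0,0.002,0,0],
    [0,0,0,0,0.004,0,0],
    [0,0,0,0,0.004,0,0]
  ]
}}

```text
clock: 19.68
eef_pos: [590.5, -71.0, 23.5]
tcp_rot: [3.142, 0.0, 3.1]
contact_force: [1.3, -1.6, 0.6]
opening: -0.001
grasp_force: 0.7
```

>>> {"fn": "move_arm", "kwargs": {
  "motion": [
    [0,0,0,0,0.002,0,0],
    [0,0,0,0,0.004,0,0],
    [0,0,0,0,0.004,0,0]
  ]
}}

```text
clock: 20.05
eef_pos: [590.6, -69.2, 23.5]
tcp_rot: [-3.141, 0.0, 3.1]
contact_force: [1.0, -2.4, 0.3]
opening: -0.004
grasp_force: 1.2
```

To row units: 0.0015 m / 0.5 = 0.003, 0.001 m / 0.5 = 0.002.

>>> {"fn": "move_arm", "kwargs": {
  "motion": [
    [0,0,0,0,0.002,0,0],
    [0,0,0,0,0.003,0,0],
    [0,0,0,0,0.003,0,0]
  ]
}}

```text
clock: 20.42
eef_pos: [590.7, -68.8, 23.5]
tcp_rot: [-3.14, 0.0, 3.1]
contact_force: [0.8, -10.4, -0.5]
opening: -0.001
grasp_force: 4.7
```

To row units: 0.0015 m / 0.5 = 0.003, 0.001 m / 0.5 = 0.002.

>>> {"fn": "move_arm", "kwargs": {
  "motion": [
    [0,0,0,0,0.002,0,0],
    [0,0,0,0,0.003,0,0],
    [0,0,0,0,0.003,0,0]
  ]
}}

```text
clock: 20.8
eef_pos: [590.7, -68.5, 23.6]
tcp_rot: [-3.139, 0.0, 3.101]
contact_force: [0.6, -17.3, 1.2]
opening: -0.004
grasp_force: 8.2
```

The tab has hit a hard end after about 24 mm of travel. I'm backing off, lifting, moving clear and checking.

To row units: -0.15 m / 0.5 = -0.3, -0.13 m / 0.5 = -0.26.

>>> {"fn": "move_arm", "kwargs": {
  "motion": [
    [0,0,0,0,-0.01,0,0],
    [0,0,0,0,-0.04,0,0],
    [0,0,0,0,-0.07,0,0],
    [0,0,0,0,-0.07,-0.06,0],
    [0,0,0,0,-0.07,-0.16,0],
    [0,0,0,0,-0.07,-0.26,0],
    [0,0,0,0.1,-0.07,-0.3,0],
    [0,0,0,0.2,-0.07,-0.3,0]
  ]
}}

```text
clock: 21.8
eef_pos: [489.3, -97.6, 175.2]
tcp_rot: [-3.141, 0.003, 3.1]
contact_force: [1.1, 0.5, 0.8]
opening: -0.001
grasp_force: 0.0
```

To row units: -0.15 m / 0.5 = -0.3, -0.1 m / 0.5 = -0.2.

>>> {"fn": "move_arm", "kwargs": {
  "motion": [
    [0,0,0,0,-0.1,0,0],
    [0,0,0,0,-0.2,0,0],
    [0,0,0,0,-0.3,0,0],
    [0,0,0,0,-0.3,0,0]
  ]
}}

```text
clock: 22.3
eef_pos: [482.6, -250.3, 173.6]
tcp_rot: [-3.141, 0.001, 3.096]
contact_force: [-0.4, 0.4, -0.5]
opening: 0.0
grasp_force: 0.0
```

```bash
python3 - <<'E'
from h import *
s=sensors.sense();print(s['eef_pos'],s['contact_force'],s['clock'])
im,d=grab_frame('side');ti,_=grab_frame('top')
a=cv2.resize(im[175:265,222:347],(400,288),interpolation=2);b=cv2.resize(ti[165:260,215:315],(400,380),interpolation=2)
o=np.zeros((380,800,3),np.uint8);o[:288,:400]=a;o[:,400:]=b;cv2.imwrite('pics/end.png',o[:,:,::-1])
h=cv2.cvtColor(im,cv2.COLOR_RGB2HSV);m=((h[...,0]>4)&(h[...,0]<16)&(h[...,1]>190)&(h[...,2]>150)).astype(np.uint8);m[:200]=0;m[265:]=0;m[:,:285]=0;m[:,312:]=0
n,l,st,ce=cv2.connectedComponentsWithStats(m)
for i in range(1,n):
    if st[i,4]>20:print(st[i],ce[i],onz('side',ce[i],45).round(1))
E
```

```text
[ 482.57269469 -250.26708184  173.57703714] [-0.43839917  0.40558301 -0.50309385] 22.3
[292 220   8  19 135] [295.53333333 229.2       ] [595.1 -53.   45. ]
```

View pics/end.png

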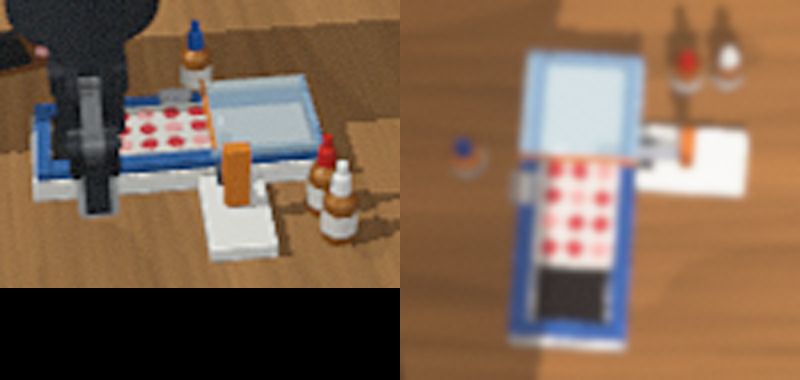

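In the final view the pad is against the stop (top view, (572,293)) and the tab is at (687,147). The tab's measured y is -53, which matches the fully shot position of -53. The bottles are where they were and the arm is clear, so I'm handing in.

```bash
python3 -c "
from rig import order
print(order.sign_off())"
```

```text
the job is handed in; nothing more can be done
None
```

I drew the plate home against the front stop and pushed the orange tab fully in, so the bolt is shot behind the plate; the arm is clear and the job is handed in (no verdict was returned).

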